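Sand the edge of a stamp block along the fence with a push stick

ROBOT

A 6-joint arm with a two-finger parallel gripper is mounted at the origin on the work surface; the furniture and walls round the work are solid. World frame = base frame: x ahead of the robot, y to its left, z up, the work surface at z = 0. Lengths are in m, angles in degrees, forces in N, time in s.
With the tool pointing down it reaches from about 0.25 to 0.725 m from the base axis. Payload 9.7 kg.
Tool frame: the origin (TCP) lies midway between the tips of the shut fingers; the grasp point (between the pads) lies 19 mm behind it; z points along the fingers, y is the line along which they close (so a half turn about z gives the same grasp; the last joint's range is limited). The gripper opens to 85 mm and grips with 20 to 120 N. Pads are 22 mm wide; open, the fingers measure 114 mm over their backs; the gripper's body (76 mm by 85 mm) begins 54 mm behind the grasp point. The pads swing forward as they close: fully open they stand 13 mm farther back than shut.
Start: joints at [-70.13, 4.979, 10.078, 95.1, 0, 90], TCP at [0.187, -0.517, 0.231] pointing down, gripper open.
Joint ranges: [-179.16, 179.16], [-48.56, 103.87], [-65.8, 70.77], [-126.05, 130.52], [-82.76, 87.17], [-180, 180]. Speed limits (degrees/s): [127.2, 127.2, 147.25, 180, 180, 180].

INTERFACE

Orientations are given as [roll, pitch, yaw] about the fixed x, y, z axes, in that order (R = Rz(yaw) Ry(pitch) Rx(roll)).
In Python, from workcell import * gives the robot as it stands.
- The arm moves only by the tool servo_tool, never from a script. Its argument "moves" is a list of rows, each a list of 4 numbers: the shift along the world's x, y, z in fractions of the full range, 1 being 100 cm, then the turn about the world's z in a scale on which 1.0 is pi rad. A call has 1 to 20 rows; each row is the pose to reach, as a shift and turn from the pose commanded when the call began; what a row does not reach only later rows make up. A row lasts 1/12 s, in which the tool goes at most 41.7 mm and 7.16 degrees, less where a joint would pass 70% of its speed; a pose out of reach is approached as far as the arm can. A call with a gripper value outside its range is refused whole. "claw" is the closure, from 0 (fully open) to 1 (shut), set as the call begins (left out, the last holds). The fingers move at their own pace and stop on an object; "force" is the grip in N (left out, the last holds). Time passes only in rows, so rows that repeat a pose let the fingers close. It gives the time, the measured TCP pose, the force, the opening and the grip force at its end, in the units of the state.
- get_obs(): the state, without advancing time (a new reading comes with each control period).
- camera(name): name is "scene" or "top" or "wrist"; returns the picture (384x512x3 uint8, red, green, blue); there is no depth.
- get_calibration(name): a dict with "fx", "fy", "cx", "cy" (pixels), "rvec" (rotation vector, rad) and "tvec" (3), from world to camera coordinates, as OpenCV has them; the wrist camera has in their place "tool_from_camera" (4x4, takes a point from camera to tool coordinates, whose origin is the TCP and whose axes are the flange's). Camera axes: x right, y down, z forward; pixel columns grow to the right and rows downward; lengths in m; the calibration is good to about 2 mm. The wrist camera is an equidistant fisheye: a pixel r from the principal point sees the ray r / f radians off the axis. A picture is of the moment at which its call begins: read the wrist's pose just before it. get_calibration takes no time and is no camera call.
- job_done(): hands the job in; it is judged then, once.
The state is a dict: "time": time; "q": joint angles; "qd": joint speeds; "joint_efforts": joint torques, N m; "ee_pos": TCP position; "tcp_rot": TCP orientation; "wrist_force": force on the tool from outside, world axes, zero at the start; "torque": the same for the moment, N m; "opening": finger opening in m; "grasp_force": force on a finger pad.
Only numpy, scipy, OpenCV 4.12 (cv2) and the standard library are available. Lean on these libraries where they do the work, as an engineer would, in place of code of your own. Each camera call takes 0.05 s, during which the arm holds its last target. There are 200 camera calls.

TASK

Pick up the push stick and with its notch, not with the hand, press the wooden stamp block flat against the sanding fence and feed it along under the hood, keeping it pressed to the fence all the way, until it bears on the hidden spring stop; press it gently but surely onto the stop, neither ramming it nor jamming it hard against the fence. Leave the block there, touching fence and stop, and lay the push stick flat on the table clear of the jig, without disturbing the mug, the loupe, the glue stick or the eraser.

Things in the scene. Friction and masses are not known exactly. Their poses are not given: they have to be found in the camera images.
- jig: Plywood edge-sanding jig fixed to the table; base 150 (x) x 400 (y) x 15 mm thick; origin at the centre of its underside, z up. The block lies on the base's top and is fed along the jig's -y axis (roughly to the robot's right), its +x side along the fence. Frame numbers below in mm are in this frame. Beside the path the robot's side (-x) is open except for the hood's wall.
- fence: The jig's fence: a rigid straight rail along the whole +x side, dark abrasive strip on the face that looks to -x. Same origin and axes as the jig; face = plane x 50 (straight from y +185 to -185), from z 15 to 45, metal strip on top to 47.
- fence_face (a point): Middle of the fence's abrasive face: 50, 0, 30 in the jig's frame, jig's axes.
- hood (a point): Middle of the open mouth of the grey hood over the last part of the path: 25, -100, 38 in the jig's frame, jig's axes. The hood runs to y -200 where it is closed; roof over x -27 to +73, underside z 61, top 65 (screw heads 67). The robot's side is open from y -100 to -141, then closed to y -194 by a wall 4 thick at x -25.
- stop_zone (a point): Middle of the range of the spring stop hidden under the hood: 25, -155, 32 in the jig's frame. The stop is not here exactly: its free face, 36 wide, 26 high, square to the path, lies anywhere from y -143 to -168, set anew each time; it can only be felt. It yields 1 mm per 1.5 N (0.5 N friction), up to 12 mm, and springs back; push on it with 5 to 10 N, never over 12.
- block: Plain light-wood stamp block, 50 (x) x 84 (y) x 30 mm high, 0.24 to 0.45 kg, lying on the jig's base some mm off the fence and a little askew; origin at the centre of its underside. Its +x long side goes against the fence, its -y end leads and meets the stop.
- stick: Wooden push stick, 260 mm long, 0.14 kg, lying on the table left of the jig; origin on its underside below the grip, z up, notched end to its -y. Bar 18 wide (x), 22 high, from y -115 to +100 mm. Over the origin rises the grip fin: 18 thick (x), 70 long (y), z 22 to 63 mm, to be held across x from above.
- grip (a point): Point to hold on the push stick: in the grip fin, 45 mm above the underside; stick's axes.
- notch (a point): Inner corner of the stick's L-shaped notch: -9, -120, 11 mm in the stick's frame, stick's axes. The heel, a flat face looking to -y, runs from here 26 mm to +x and pushes the block's rear end. The cheek, a plate 6 mm thick (outer face at x -15), runs from here 40 mm on to -y, lies along the block's -x side and presses it to the fence. Both span z 0 to 22 mm.
- mug: White mug standing at the right, bystander; origin at the centre of its underside.
- loupe: Black print loupe, 45 mm high, 44 mm across, standing behind the jig, bystander; origin at the centre of its underside.
- glue: Glue stick, 92 mm high, 26 mm across, standing behind the jig, bystander; origin at the centre of its underside.
- rubber_eraser: Small eraser, 42 mm long, lying behind the jig, bystander; origin at the centre of its underside.
Not all that is in view belongs to the job. There is more than one size of the block; the one meant has the size given above.

How it is judged (in metres and radians):
On the way, in this order (a step that is already met when the one before it is completed fails the run):
1. the stick presses the block against the fence on the infeed, before the hood (contact force between stick and block above 1 N and contact force between block and fence above 1 N and x of block in the frame of jig above 0.023 m and angle between the y axis of block and the y axis of jig, either way round below 0.04 rad and y of block in the frame of jig above 0 m), for 0.1 s.
2. the stick feeds the block, pressed to the fence, in under the hood (contact force between stick and block above 1 N and contact force between block and fence above 1 N and y of block in the frame of jig below -0.03 m), for 0.1 s.
3. the stick presses the block onto the spring stop with at least 4 N, the block still pressed to the fence (contact force between block and buffer above 4 N and contact force between stick and block above 2 N and contact force between block and fence above 1 N), for 0.2 s.
At the end, for the whole second after the job is handed in: The block lies at rest against the fence (within 2 mm, within 0.04 rad) and touches the spring stop; the push stick lies flat on the table (not on the jig), upright way round, at rest and let go (contact force between block and buffer above 0.1 N and x of block in the frame of jig above 0.023 m and angle between the y axis of block and the y axis of jig, either way round below 0.04 rad and linear speed of each of block, stick below 0.01 m/s and height (world z) of stick below 0.006 m and angle between stick's own z axis and vertical below 0.1 rad).
It fails at once if the block is off the fence (more than 2.5 mm or 0.05 rad) once its centre has passed the jig's middle (y of block in the frame of jig below 0 m and (x of block in the frame of jig below 0.0225 m or angle between the y axis of block and the y axis of jig, either way round above 0.05 rad)).
It fails at once if the block is jammed against the fence with more than 22 N (contact force between block and fence above 22 N).
It fails at once if the block is rammed onto the stop with more than 12 N (contact force between block and buffer above 12 N).
It fails at once if the hand or arm touches the block (contact force between any of the arm, the fingers and block above 0.5 N).
It fails at once if the mug, loupe, glue stick or eraser is disturbed (over 20 mm) (distance of any of mug, loupe, glue, rubber_eraser from where it was at the start of the episode above 0.02 m).
It also fails if it takes over 72 s, if anything falls off the work surface, if the arm or the gripper's body presses on something with over 40 N, if the wrist force passes 120 N, or if a joint passes its speed limit or range.

## Working session

There is one attempt and no reset: what is moved stays moved. The work goes in short steps, Python scripts to look and compute and a tool call to move; the robot and the scene stay as the last step left them, time stands still between calls to the robot, and variables do not carry over. Pictures are saved under pics/ and viewed, at most 10 in all, crops included, and the job is handed in when it is done.

Besides the shell and the picture viewer there is one more tool, called after "Call:" as name(argument=value, ...) on one line, values as JSON. servo_tool: Moves the arm, as the interface text tells. Its arguments: {"type":"object","properties":{"moves":{"type":"array","items":{"type":"array","items":{"type":"number"}}},"claw":{"type":"number"},"force":{"type":"number"}},"required":["moves"]}

```bash
mkdir -p pics; ls; python3 - <<'E'
from workcell import *
import cv2
o=get_obs();print({k:o[k] for k in('time','ee_pos','tcp_rot','wrist_force','opening')})
for n in('scene','top'):
    im=camera(n)[:,:,::-1]; cv2.imwrite(f'pics/{n}0.png',im); cv2.imwrite(f'pics/{n}0b.png',cv2.resize(im,(768,576),interpolation=cv2.INTER_CUBIC)); print(n,get_calibration(n))
E
```

```text
pics
{'time': 0.0, 'ee_pos': array([ 0.1868497 , -0.51703485,  0.2305866 ]), 'tcp_rot': array([-1.79924499e+02, -1.34805389e-04,  1.98685479e+01]), 'wrist_force': array([-0.29432684,  0.54075307, -0.59195437]), 'opening': 0.08540637802331913}
scene {'fx': 467.02856637411145, 'fy': 467.02856637411145, 'cx': 257.87862296614617, 'cy': 190.95630594467357, 'rvec': array([ 0.22288376, -3.00908527,  0.77718514]), 'tvec': array([0.57374735, 0.08969298, 1.37571703])}
top {'fx': 364.96874537185835, 'fy': 364.96874537185835, 'cx': 254.13396643698496, 'cy': 192.50565883571292, 'rvec': array([ 2.16639856, -2.17946552,  0.06249722]), 'tvec': array([0.03205662, 0.5445136 , 1.28396309])}
```

View pics/top0b.png

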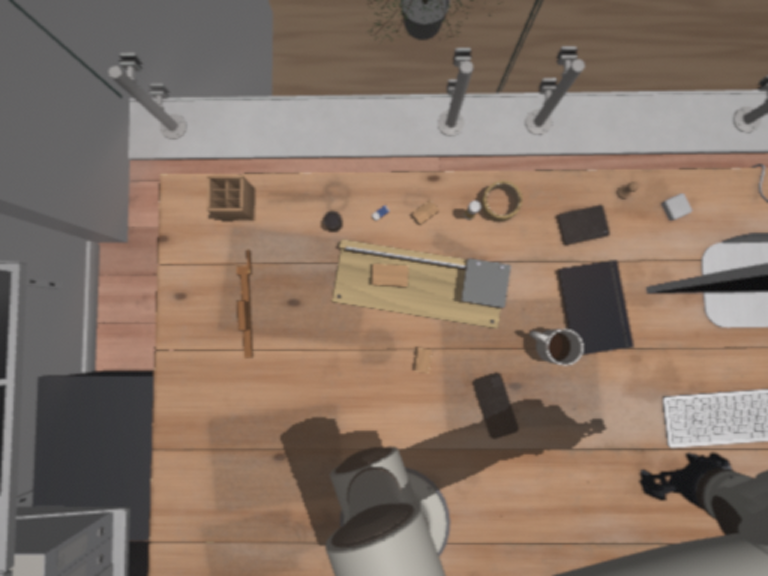

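View pics/scene0b.png

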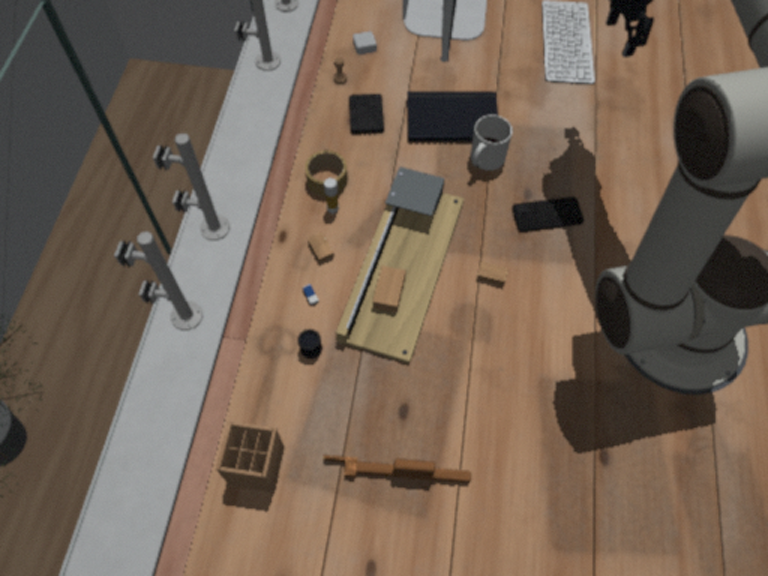

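The top picture shows the jig at zoomed (335–510, 240–328) with the hood at its right end. The block is near (390,275) and the stick at left, x≈246, rows 252–356, notch end up. I'll get coarse poses from this, then refine them with the wrist camera.

```bash
cat > h.py <<'E'
from workcell import *
import cv2, numpy as np
from scipy.spatial.transform import Rotation as R
def cam(name,obs=None):
    c=get_calibration(name); K=np.array([[c['fx'],0,c['cx']],[0,c['fy'],c['cy']],[0,0,1]])
    if name!='wrist':
        M=R.from_rotvec(c['rvec']).as_matrix(); return dict(n=name,K=K,R=M,t=np.array(c['tvec']))
    T=np.array(c['tool_from_camera']); W=np.eye(4); W[:3,:3]=R.from_euler('xyz',obs['tcp_rot'],degrees=True).as_matrix(); W[:3,3]=obs['ee_pos']
    C=np.linalg.inv(W@T); return dict(n=name,K=K,R=C[:3,:3],t=C[:3,3])
def ray(c,uv,z):
    d=np.linalg.inv(c['K'])@[uv[0],uv[1],1]
    if c['n']=='wrist':
        r=np.hypot(d[0],d[1]); s=np.sin(r)/max(r,1e-9); d=np.array([d[0]*s,d[1]*s,np.cos(r)])
    o=-c['R'].T@c['t']; w=c['R'].T@d; return o+w*(z-o[2])/w[2]
def proj(c,P):
    p=np.atleast_2d(P)@c['R'].T+c['t']
    if c['n']=='wrist':
        rr=np.hypot(p[:,0],p[:,1]); th=np.arctan2(rr,p[:,2]); q=p[:,:2]/np.maximum(rr,1e-9)[:,None]*th[:,None]
    else: q=p[:,:2]/p[:,2:]
    return q*[c['K'][0,0],c['K'][1,1]]+[c['K'][0,2],c['K'][1,2]]
def place(pose,P):  # pose x,y,yaw(rad); P local mm -> world m
    P=np.atleast_2d(P)/1000.; a=pose[2]; co,si=np.cos(a),np.sin(a)
    return np.c_[pose[0]+co*P[:,0]-si*P[:,1],pose[1]+si*P[:,0]+co*P[:,1],P[:,2]]
def fit(c,P,uv,x0):
    from scipy.optimize import least_squares
    s=least_squares(lambda x:(proj(c,place(x,P))-uv).ravel(),x0); return s.x,np.sqrt(np.mean(s.fun**2))
def snap(name):
    o=get_obs(); im=camera(name)[:,:,::-1].copy(); c=cam(name,o); return o,im,c
E
python3 - <<'E'
from h import *
c=cam('top')
for n,uv,z in [('jig NL',(340,240),.047),('jig SL',(332,300),.015),('jig SR',(498,327),.015),('hood TL',(466,259),.065),('hood TR',(510,262),.065),('hood BR',(504,307),.065),('hood BL',(459,300),.065),('blk',(390,275),.045),('stick notch tip',(249,251),.02),('stick tail',(248,356),.022),('fin',(242,316),.06),('mug',(562,346),.09),('eraser',(422,358),.02),('loupe',(332,221),.04),('glue',(475,207),.09)]:
    print(n,ray(c,np.array(uv)/2,z).round(3))
print(get_calibration('wrist'))
E
```

```text
jig NL [0.805 0.328 0.047]
jig SL [0.703 0.349 0.015]
jig SR [0.651 0.047 0.015]
hood TL [0.763 0.101 0.065]
hood TR [0.757 0.024 0.065]
hood BR [0.678 0.035 0.065]
hood BL [0.691 0.113 0.065]
blk [0.741 0.238 0.045]
stick notch tip [0.794 0.502 0.02 ]
stick tail [0.6   0.498 0.022]
fin [0.667 0.496 0.06 ]
mug [ 0.605 -0.064  0.09 ]
eraser [0.595 0.184 0.02 ]
loupe [0.842 0.345 0.04 ]
glue [0.848 0.083 0.09 ]
{'fx': 297.3186396354542, 'fy': 297.3186396354542, 'cx': 258.82923466861354, 'cy': 189.9543860735984, 'tool_from_camera': array([[ 3.62401437e-04, -9.55276440e-01, -2.95714036e-01,
         7.59998360e-02],
       [ 9.99999862e-01,  4.58884799e-04, -2.56871303e-04,
        -1.36742230e-03],
       [ 3.81081780e-04, -2.95713902e-01,  9.55276475e-01,
        -1.41792274e-01],
       [ 0.00000000e+00,  0.00000000e+00,  0.00000000e+00,
         1.00000000e+00]])}
```

```bash
python3 - <<'E'
from h import *
c=cam('top')
for n,uv,z in [('jig NL',(340,240),.047),('jig SL',(332,300),.015),('jig SR',(498,327),.015),('hood TL',(466,259),.065),('hood TR',(510,262),.065),('hood BR',(504,307),.065),('hood BL',(459,300),.065),('blk',(390,275),.045),('stick notch tip',(249,251),.02),('stick tail',(248,356),.022),('fin',(242,316),.06),('mug',(562,346),.09),('eraser?',(422,358),.02),('loupe',(332,221),.04),('glue',(475,207),.09),('base',(430,535),.0)]:
    print(n,ray(c,np.array(uv)/1.5,z).round(3))
E
```

```text
jig NL [0.659 0.125 0.047]
jig SL [0.519 0.147 0.015]
jig SR [ 0.452 -0.248  0.015]
hood TL [ 0.609 -0.168  0.065]
hood TR [ 0.601 -0.269  0.065]
hood BR [ 0.498 -0.253  0.065]
hood BL [ 0.514 -0.15   0.065]
blk [0.575 0.008 0.045]
stick notch tip [0.638 0.347 0.02 ]
stick tail [0.387 0.346 0.022]
fin [0.481 0.351 0.06 ]
mug [ 0.409 -0.374  0.09 ]
eraser? [ 0.38  -0.067  0.02 ]
loupe [0.706 0.145 0.04 ]
glue [ 0.725 -0.187  0.09 ]
base [-0.032 -0.082  0.   ]
```

The manual's scale: shifts go in shares of 100 cm and turns go in shares of pi rad. Converting my numbers, 46.5 cm / 100 = 0.465, 27 cm / 100 = 0.27, -0.347 rad / 3.1416 = -0.1105.

Call:
servo_tool(moves=[[0.27,0.465,0.02,-0.1105],[0.27,0.465,0.02,-0.1105],[0.27,0.465,0.02,-0.1105],[0.27,0.465,0.02,-0.1105],[0.27,0.465,0.02,-0.1105],[0.27,0.465,0.02,-0.1105],[0.27,0.465,0.02,-0.1105],[0.27,0.465,0.02,-0.1105],[0.27,0.465,0.02,-0.1105],[0.27,0.465,0.02,-0.1105],[0.27,0.465,0.02,-0.1105],[0.27,0.465,0.02,-0.1105],[0.27,0.465,0.02,-0.1105],[0.27,0.465,0.02,-0.1105],[0.27,0.465,0.02,-0.1105],[0.27,0.465,0.02,-0.1105],[0.27,0.465,0.02,-0.1105],[0.27,0.465,0.02,-0.1105],[0.27,0.465,0.02,-0.1105],[0.27,0.465,0.02,-0.1105]])

```text
time: 1.77
ee_pos: [0.4567, -0.0531, 0.2514]
tcp_rot: [180.0, -0.0, -0.1]
wrist_force: [0.7, -0.2, -0.5]
opening: 0.0858
grasp_force: 0.0
```

```bash
python3 - <<'E'
from h import *
import pickle
o,im,c=snap('wrist'); pickle.dump((o,im,c),open('jig.pkl','wb'))
print(o['time'],o['ee_pos'],o['tcp_rot'],o['q'],o['wrist_force'])
cv2.imwrite('pics/w1.png',cv2.resize(im,(800,600),interpolation=cv2.INTER_CUBIC))
E
```

```text
1.7667 [ 0.45665402 -0.05314661  0.25141464] [ 1.79995203e+02 -1.46723164e-02 -1.13837445e-01] [-6.63644969e+00 -6.83655212e+00  6.73957877e-01  9.74953877e+01
 -3.09964799e-03  1.73477388e+02] [ 0.72782286 -0.18000216 -0.4696255 ]
```

View pics/w1.png

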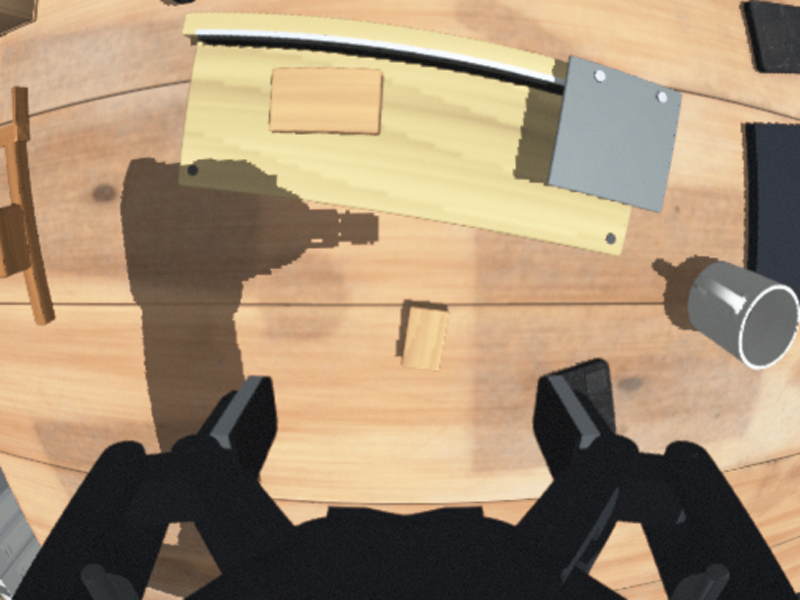

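The wrist picture shows the jig from (180,15) to (680,255), with the hood's top corners at (570,56), (681,92), (660,211) and (548,184). The block's top corners are at about (271,69), (382,69), (380,135) and (269,132). The stick is at far left. I'll enlarge it for accurate corners.

```bash
python3 - <<'E'
import pickle,cv2,numpy as np
o,im,c=pickle.load(open('jig.pkl','rb'))
a=im[5:130,112:245]; b=im[25:170,325:445]
f=lambda x:cv2.resize(x,None,fx=3,fy=3,interpolation=cv2.INTER_CUBIC)
A,B=f(a),f(b); out=np.zeros((435,399+360,3),np.uint8); out[:375,:399]=A; out[:435,399:]=B
cv2.imwrite('pics/crop1.png',out)
E
```

```text
(no output)
```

View pics/crop1.png

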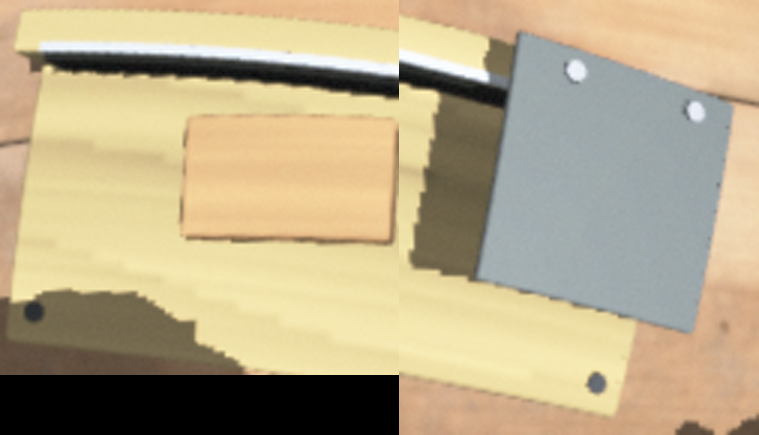

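The enlarged crop shows the base corners at (8,341) on the left and (614,415) on the right. The hood corners are at (518,33), (732,104), (691,331) and (477,279). The block's corners are at (188,117), (397,119), (392,243) and (181,239).

```bash
python3 - <<'E'
import pickle
from h import *
o,im,c=pickle.load(open('jig.pkl','rb'))
L=lambda u,v:((u+.5)/3-.5+112,(v+.5)/3-.5+5); Rr=lambda u,v:((u-399+.5)/3-.5+325,(v+.5)/3-.5+25)
P=[[-75,200,15],[-75,-200,15],[73,-100,65],[73,-200,65],[-27,-200,65],[-27,-100,65],[50,185,15],[75,200,45]]
uv=np.array([L(8,341),Rr(614,415),Rr(518,33),Rr(732,104),Rr(691,331),Rr(477,279),L(42,70),L(22,12)])
J,e=fit(c,P,uv,[.55,-.06,-.17]); print('jig',J,np.degrees(J[2]),e); print((proj(c,place(J,P))-uv).round(1))
Pb=[[25,42,45],[25,-42,45],[-25,-42,45],[-25,42,45]]
ub=np.array([L(188,117),L(397,119),L(392,243),L(181,239)])
B,e=fit(c,Pb,ub,[.575,0,-.05]); print('blk',B,np.degrees(B[2]),e); print((proj(c,place(B,Pb))-ub).round(1))
d=B[:2]-J[:2]; a=J[2]; print('blk in jig mm',1000*(np.cos(a)*d[0]+np.sin(a)*d[1]),1000*(-np.sin(a)*d[0]+np.cos(a)*d[1]),np.degrees(B[2]-a))
json=__import__('json'); json.dump([list(J),list(B)],open('poses.json','w'))
# scale check block size
W=[ray(c,u,.045) for u in ub]; print([np.linalg.norm(W[i]-W[(i+1)%4]).round(4) for i in range(4)])
# stick coarse from other ends
for u in [(17,90),(10,235),(45,322)]: print(ray(c,np.array(u)/1.5625,.022))
E
```

```text
jig [ 0.55846503 -0.05925854 -0.16069768] -9.20729909677284 2.235975911150752
[[-2.6  1.3]
 [ 0.5  1.3]
 [-0.9 -1.9]
 [ 0.5 -1. ]
 [ 0.4  0.8]
 [-1.5 -0. ]
 [ 7.   1.9]
 [-2.4 -1.7]]
blk [ 0.57723184  0.00771458 -0.06122206] -3.507765747214143 0.3803611095047529
[[-0.4 -0. ]
 [ 0.8 -0.4]
 [-0.1  0.2]
 [-0.3  0.2]]
blk in jig mm 7.808849928933003 69.11304819500383 5.6995333495586955
[np.float64(0.0826), np.float64(0.0493), np.float64(0.0837), np.float64(0.0497)]
[0.63864567 0.34326519 0.022     ]
[0.48712656 0.37047954 0.022     ]
[0.38932838 0.33702698 0.022     ]
```

```bash
python3 - <<'E'
import pickle,json
from h import *
o,im,c=pickle.load(open('jig.pkl','rb'))
L=lambda u,v:((u+.5)/3-.5+112,(v+.5)/3-.5+5); Rr=lambda u,v:((u-399+.5)/3-.5+325,(v+.5)/3-.5+25)
P=[[-75,200,15],[-75,-200,15],[73,-100,65],[73,-200,65],[-27,-200,65],[-27,-100,65],[75,200,45]]
uv=np.array([L(8,341),Rr(614,415),Rr(518,33),Rr(732,104),Rr(691,331),Rr(477,279),L(22,12)])
J,e=fit(c,P,uv,[.55,-.06,-.17]); print('jig',J,np.degrees(J[2]),e); print((proj(c,place(J,P))-uv).round(1))
B=json.load(open('poses.json'))[1]
d=B[:2]-J[:2]; a=J[2]; print('blk in jig mm',1000*(np.cos(a)*d[0]+np.sin(a)*d[1]),1000*(-np.sin(a)*d[0]+np.cos(a)*d[1]),np.degrees(B[2]-a))
json.dump([list(J),B],open('poses.json','w'))
# fence bottom line: pixel of face bottom at several points
print((proj(c,place(J,[[50,y,15] for y in(190,150,100)]))))
print([1000*(ray(c,L(*p),.015)-[*J[:2],0])@[np.cos(a),np.sin(a),0] for p in [(42,70),(200,78),(395,97)]])
E
```

```text
jig [ 0.55819447 -0.06054121 -0.1607537 ] -9.210508559486561 1.2369524350313632
[[-1.8  1.4]
 [ 1.2  1.5]
 [ 0.1 -1.5]
 [ 1.3 -0.6]
 [ 1.2  1.1]
 [-0.4  0.3]
 [-1.5 -1.7]]
blk in jig mm 7.866744144553416 70.42292358092088 5.702742812272418
[[130.22547869  29.90910866]
 [157.45302162  30.54685716]
 [194.02688539  32.71231459]]
[np.float64(52.69727850650107), np.float64(51.271296307468575), np.float64(51.26812912375273)]
```

To row units: 39 cm / 100 = 0.39, 36 cm / 100 = 0.36, 1.8 rad / 3.1416 = 0.573.

Call:
servo_tool(moves=[[0.02,0.08,0.04,0.0382],[0.02,0.12,0.04,0.0764],[0.02,0.16,0.04,0.1146],[0.02,0.2,0.04,0.1528],[0.02,0.24,0.04,0.191],[0.02,0.28,0.04,0.2292],[0.02,0.32,0.04,0.2674],[0.02,0.36,0.04,0.3056],[0.02,0.39,0.04,0.3438],[0.02,0.39,0.04,0.382],[0.02,0.39,0.04,0.4202],[0.02,0.39,0.04,0.4584],[0.02,0.39,0.04,0.4966],[0.02,0.39,0.04,0.5348],[0.02,0.39,0.04,0.573],[0.02,0.39,0.04,0.6112],[0.02,0.39,0.04,0.6494],[0.02,0.39,0.04,0.6875],[0.02,0.39,0.04,0.7257],[0.02,0.39,0.04,0.7639]])

```text
time: 3.48
ee_pos: [0.4772, 0.3374, 0.2912]
tcp_rot: [-180.0, -0.0, 137.8]
wrist_force: [-0.4, -0.4, 0.4]
opening: 0.0854
grasp_force: 0.0
```

To row units: 6 cm / 100 = 0.06, -3 cm / 100 = -0.03, 0.742 rad / 3.1416 = 0.2362.

Call:
servo_tool(moves=[[0.06,0.01,-0.03,0.0382],[0.06,0.01,-0.03,0.0764],[0.06,0.01,-0.03,0.1146],[0.06,0.01,-0.03,0.1528],[0.06,0.01,-0.03,0.191],[0.06,0.01,-0.03,0.2362],[0.06,0.01,-0.03,0.2362],[0.06,0.01,-0.03,0.2362],[0.06,0.01,-0.03,0.2362],[0.06,0.01,-0.03,0.2362],[0.06,0.01,-0.03,0.2362]])

```text
time: 4.4
ee_pos: [0.537, 0.3477, 0.2614]
tcp_rot: [180.0, 0.0, 179.9]
wrist_force: [0.5, -0.1, -0.6]
opening: 0.0858
grasp_force: 0.0
```

```bash
python3 - <<'E'
from h import *
import pickle
o,im,c=snap('wrist'); pickle.dump((o,im,c),open('stick.pkl','wb'))
print(o['time'],o['ee_pos'],o['tcp_rot'],o['q'],o['wrist_force'])
cv2.imwrite('pics/w2.png',cv2.resize(im,(800,600),interpolation=cv2.INTER_CUBIC))
E
```

```text
4.4 [0.53695612 0.34768531 0.26137003] [1.79997486e+02 7.52216865e-03 1.79897761e+02] [ 3.29244124e+01  1.90357954e+01  2.99348570e+01  1.00891385e+02
 -1.99229728e-03  3.30266506e+01] [ 0.51301534 -0.1147826  -0.57065036]
```

View pics/w2.png

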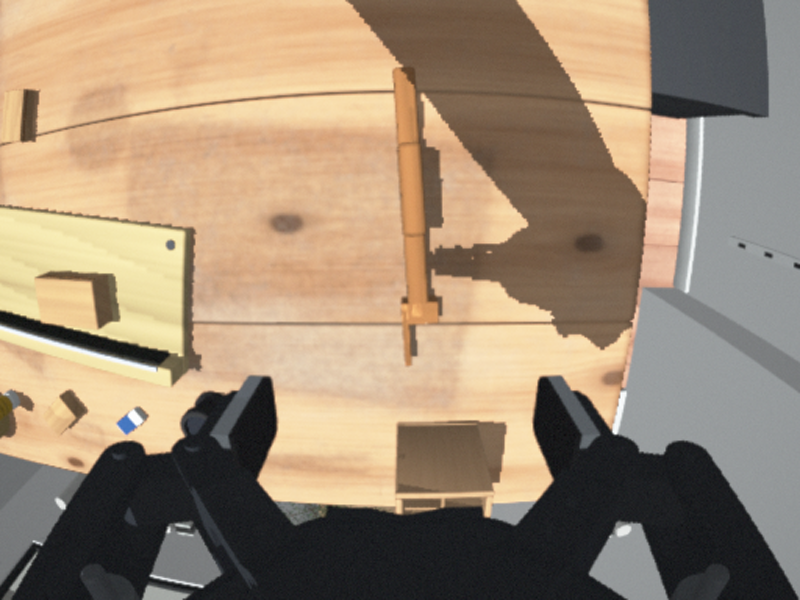

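This picture shows the stick with its tail at (403,68), the fin between rows 142 and 235, the heel near (405–440, 300–322) and the cheek tip at (409,364). I'll enlarge it.

```bash
python3 - <<'E'
import pickle,cv2,numpy as np
o,im,c=pickle.load(open('stick.pkl','rb'))
f=lambda x:cv2.resize(x,None,fx=5,fy=5,interpolation=cv2.INTER_CUBIC)
A=f(im[38:155,240:310]);B=f(im[145:240,240:310])
out=np.zeros((585,700,3),np.uint8); out[:585,:350]=A; out[:475,350:]=B
cv2.imwrite('pics/crop2.png',out)
E
```

```text
(no output)
```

View pics/crop2.png

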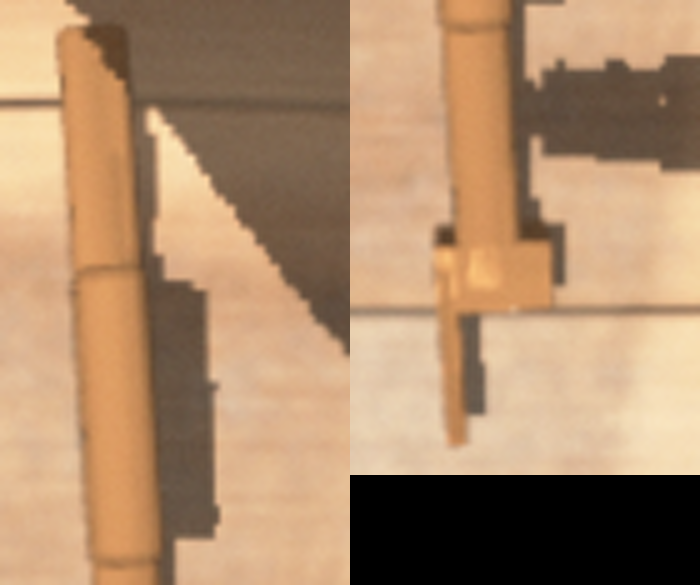

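The crop shows the fin corners at (78,268), (146,267), (160,555) and (92,560), the tail corners at (58,29) and (127,27), the heel corner at (553,308), and the cheek tip at (448,446) and (467,444).

```bash
python3 - <<'E'
import pickle,json
from h import *
o,im,c=pickle.load(open('stick.pkl','rb'))
L=lambda u,v:((u+.5)/5-.5+240,(v+.5)/5-.5+38); Q=lambda u,v:((u-350+.5)/5-.5+240,(v+.5)/5-.5+145)
P=[[-9,35,63],[9,35,63],[9,-35,63],[-9,-35,63],[-9,100,22],[9,100,22],[17,-120,22],[-15,-160,22],[-9,-160,22]]
uv=np.array([L(78,268),L(146,267),L(160,555),L(92,560),L(58,29),L(127,27),Q(553,308),Q(448,446),Q(467,444)])
S,e=fit(c,P,uv,[.48,.35,1.57]); print('stick',S,np.degrees(S[2]),e); print((proj(c,place(S,P))-uv).round(1))
d=json.load(open('poses.json'))[:2]+[list(S)]; json.dump(d,open('poses.json','w'))
print('shift cm',(S[:2]-o['ee_pos'][:2])*100, 'TCP z target .026 ->',(.026-o['ee_pos'][2])*100,'turn',S[2]+np.pi/2-np.radians(o['tcp_rot'][2]))
E
```

```text
stick [0.48453533 0.35464122 1.63031909] 93.41040286972766 1.033849389153546
[[-1.6 -0.4]
 [ 0.8 -1.1]
 [ 1.4  1.8]
 [-0.5  1.7]
 [-0.2 -1.4]
 [ 0.3 -1.8]
 [ 0.2  0.3]
 [-0.4  0.3]
 [ 0.1  0.5]]
shift cm [-5.24207927  0.69559156] TCP z target .026 -> -23.537002547486825 turn 0.06130715887885785
```

To row units: -23.5 cm / 100 = -0.235, -22.5 cm / 100 = -0.225, 0.061 rad / 3.1416 = 0.0194.

Call:
servo_tool(moves=[[-0.052,0.007,-0.04,0.0194],[-0.052,0.007,-0.08,0.0194],[-0.052,0.007,-0.12,0.0194],[-0.052,0.007,-0.15,0.0194],[-0.052,0.007,-0.17,0.0194],[-0.052,0.007,-0.19,0.0194],[-0.052,0.007,-0.21,0.0194],[-0.052,0.007,-0.225,0.0194],[-0.052,0.007,-0.235,0.0194],[-0.052,0.007,-0.235,0.0194],[-0.052,0.007,-0.235,0.0194],[-0.052,0.007,-0.235,0.0194]])

```text
time: 5.45
ee_pos: [0.4855, 0.3551, 0.0275]
tcp_rot: [180.0, 0.1, -176.5]
wrist_force: [0.8, 0.5, -0.2]
opening: 0.0851
grasp_force: 0.0
```

Call:
servo_tool(moves=[[0,0,0,0],[0,0,0,0],[0,0,0,0],[0,0,0,0],[0,0,0,0],[0,0,0,0],[0,0,0,0],[0,0,0,0],[0,0,0,0],[0,0,0,0],[0,0,0,0],[0,0,0,0]], claw=1, force=110)

```text
time: 6.45
ee_pos: [0.4849, 0.3547, 0.0263]
tcp_rot: [-180.0, -0.0, -176.5]
wrist_force: [-0.8, -0.2, 0.5]
opening: 0.0168
grasp_force: 107.3
```

To row units: -17.5 cm / 100 = -0.175, 9.4 cm / 100 = 0.094, -1.792 rad / 3.1416 = -0.5704.

Call:
servo_tool(moves=[[0,0,0.03,0],[0,0,0.06,0],[0,0,0.09,0],[0,0,0.09,-0.0382],[0,0,0.09,-0.0764],[0.007,-0.01,0.09,-0.1146],[0.014,-0.025,0.09,-0.1528],[0.021,-0.04,0.09,-0.191],[0.028,-0.055,0.09,-0.2292],[0.035,-0.07,0.09,-0.2674],[0.042,-0.085,0.09,-0.3056],[0.05,-0.1,0.09,-0.3438],[0.058,-0.115,0.09,-0.382],[0.066,-0.13,0.09,-0.4202],[0.075,-0.145,0.09,-0.4584],[0.084,-0.16,0.09,-0.4966],[0.094,-0.175,0.09,-0.5348],[0.094,-0.175,0.09,-0.5704],[0.094,-0.175,0.09,-0.5704],[0.094,-0.175,0.09,-0.5704]])

```text
time: 8.12
ee_pos: [0.5788, 0.1797, 0.116]
tcp_rot: [-180.0, 0.0, 81.0]
wrist_force: [0.8, -0.9, -1.1]
opening: 0.0166
grasp_force: 107.4
```

```bash
python3 - <<'E'
from h import *
import json
o=get_obs(); print(o['time'],o['ee_pos'],o['tcp_rot'],o['wrist_force'],o['opening'],o['grasp_force'])
J=json.load(open('poses.json'))[0]
o,im,c=snap('wrist')
# overlay predicted stick notch outline (stick origin at TCP xy)
z=(o['ee_pos'][2]-.0263)*1000
S=[*o['ee_pos'][:2],np.radians(o['tcp_rot'][2]-90)]
def dr(pose,P,col,dz=0):
    p=proj(c,place(pose,np.array(P)+[0,0,dz]))
    for a,b in zip(p,np.roll(p,-1,0)): cv2.line(big,tuple(int(v) for v in (a+.5)*1.5625),tuple(int(v) for v in (b+.5)*1.5625),col,1)
big=cv2.resize(im,(800,600),interpolation=cv2.INTER_CUBIC)
dr(S,[[17,-120,22],[-9,-120,22],[-9,-160,22],[-15,-160,22],[-15,-100,22]],(255,0,255),z)
dr(J,[[50,185,15],[50,-100,15]],(0,255,0)); dr(J,[[73,-100,65],[-27,-100,65],[-27,-200,65],[73,-200,65]],(0,255,0)); dr(J,[[-75,200,15],[-75,-200,15]],(0,255,0))
B=json.load(open('poses.json'))[1]; dr(B,[[25,42,45],[25,-42,45],[-25,-42,45],[-25,42,45]],(255,0,0))
cv2.imwrite('pics/w3.png',big)
E
```

```text
8.1167 [0.57879441 0.17970917 0.1159635 ] [-1.79965436e+02  4.97365315e-03  8.10191483e+01] [ 0.76207048 -0.9265703  -1.08555166] 0.01655159845752324 107.36727118492126
```

View pics/w3.png

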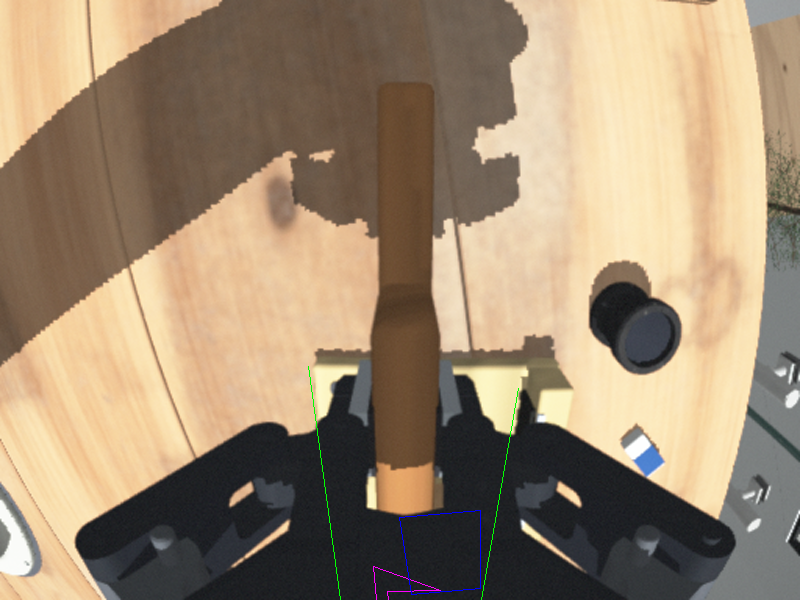

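The wrist view shows the stick held centrally (about x 405), but the notch is hidden behind the gripper. I'll lower it and take one overlay picture from the scene camera.

To row units: -7.2 cm / 100 = -0.072, -7 cm / 100 = -0.07.

Call:
servo_tool(moves=[[0,0,-0.02,0],[0,0,-0.04,0],[0,0,-0.055,0],[0,0,-0.065,0],[0,0,-0.07,0],[0,0,-0.072,0],[0,0,-0.072,0],[0,0,-0.072,0],[0,0,-0.072,0],[0,0,-0.072,0]])

```text
time: 9.0
ee_pos: [0.5794, 0.1799, 0.0451]
tcp_rot: [179.9, -0.0, 80.8]
wrist_force: [0.2, 0.7, -1.4]
opening: 0.0169
grasp_force: 107.5
```

```bash
cat > ov.py <<'E'
from h import *
import json,sys
def ov(fn):
    o=get_obs(); print(o['time'],o['ee_pos'],o['tcp_rot'],o['wrist_force'])
    J,B,_=json.load(open('poses.json')); z=(o['ee_pos'][2]-.0263)*1000
    S=[*o['ee_pos'][:2],np.radians(o['tcp_rot'][2]-90)]; outs=[]
    for n,ctr,k in (('scene',(262,195),4),('top',(262,185),4)):
        _,im,c=snap(n); x0,y0=ctr[0]-50,ctr[1]-70
        if n=='top': x0,y0=205,140
        if n=='scene': x0,y0=205,105
        big=cv2.resize(im[y0:y0+140,x0:x0+100],None,fx=k,fy=k,interpolation=cv2.INTER_CUBIC)
        def dr(pose,P,col,dz=0):
            p=(proj(c,place(pose,np.array(P)+[0,0,dz]))-[x0,y0]+.5)*k
            cv2.polylines(big,[p.round().astype(int).reshape(-1,1,2)],False,col,1)
        dr(S,[[17,-120,22],[-9,-120,22],[-9,-160,22],[-15,-160,22],[-15,-110,22]],(255,0,255),z)
        dr(J,[[50,185,15],[50,-100,15]],(0,255,0)); dr(J,[[73,-100,65],[-27,-100,65],[-27,-200,65]],(0,255,0)); dr(J,[[50,200,15],[-75,200,15],[-75,-200,15]],(0,255,0))
        if B: dr(B,[[25,42,45],[25,-42,45],[-25,-42,45],[-25,42,45],[25,42,45]],(255,0,0))
        outs.append(big)
    cv2.imwrite(fn,np.hstack(outs))
E
python3 -c "
from ov import *
ov('pics/o1.png')"
```

```text
9.0 [0.57936788 0.1798959  0.04512841] [ 1.79935508e+02 -3.10989519e-02  8.08432885e+01] [ 0.21058448  0.73945344 -1.42594983]
```

View pics/o1.png

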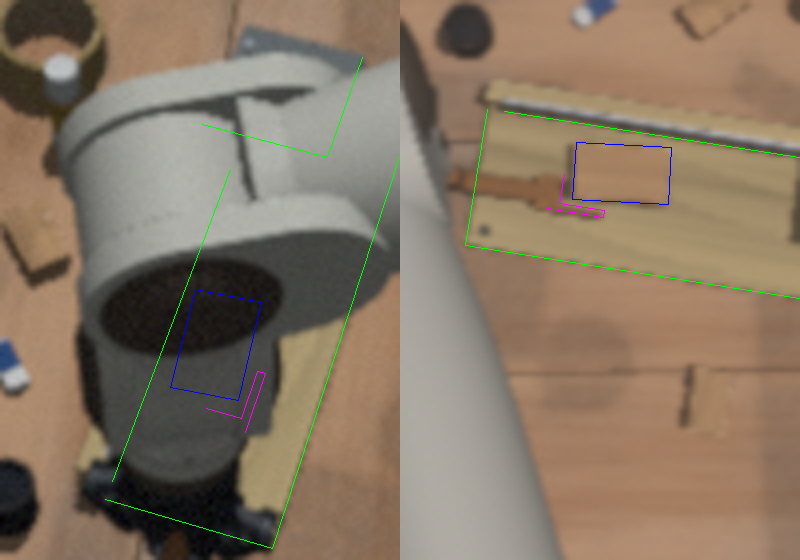

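The top half of the overlay matches the block, jig and stick well, so my poses hold. Next I'll push toward the fence.

To row units: 2.08 cm / 100 = 0.0208, -0.16 cm / 100 = -0.0016.

Call:
servo_tool(moves=[[0.0017,-0.0008,0,0],[0.0035,-0.0016,0,0],[0.0052,-0.0024,0,0],[0.0069,-0.0031,0,0],[0.0087,-0.0039,0,0],[0.0104,-0.0047,0,0],[0.0121,-0.0055,0,0],[0.0139,-0.0063,0,0],[0.0156,-0.007,0,0],[0.0173,-0.0078,0,0],[0.0191,-0.0086,0,0],[0.0208,-0.0094,0,0],[0.0208,-0.0094,0,0],[0.0208,-0.0094,0,0]])

```text
time: 10.27
ee_pos: [0.5999, 0.1702, 0.0443]
tcp_rot: [180.0, 0.0, 80.8]
wrist_force: [-1.0, 0.1, -1.6]
opening: 0.0168
grasp_force: 107.3
```

To row units: 0.2 cm / 100 = 0.002, 0.15 cm / 100 = 0.0015.

Call:
servo_tool(moves=[[0.0005,-0.0001,0,0],[0.001,-0.0002,0,0],[0.0015,-0.0003,0,0],[0.002,-0.0003,0,0],[0.002,-0.0003,0,0],[0.002,-0.0003,0,0]])

```text
time: 10.77
ee_pos: [0.6018, 0.17, 0.0443]
tcp_rot: [180.0, 0.0, 80.8]
wrist_force: [-1.0, 0.6, -2.2]
opening: 0.017
grasp_force: 107.4
```

To row units: 0.15 cm / 100 = 0.0015, 0.1 cm / 100 = 0.001.

Call:
servo_tool(moves=[[0.0005,-0.0001,0,0],[0.001,-0.0002,0,0],[0.0015,-0.0003,0,0],[0.0015,-0.0003,0,0],[0.0015,-0.0003,0,0],[0.0015,-0.0003,0,0]])

```text
time: 11.27
ee_pos: [0.6033, 0.1698, 0.0443]
tcp_rot: [180.0, -0.0, 80.8]
wrist_force: [-1.4, 0.4, -1.9]
opening: 0.0172
grasp_force: 107.4
```

To row units: 0.1 cm / 100 = 0.001, 0.05 cm / 100 = 0.0005.

Call:
servo_tool(moves=[[0.0005,-0.0001,0,0],[0.001,-0.0002,0,0],[0.001,-0.0002,0,0],[0.001,-0.0002,0,0],[0.001,-0.0002,0,0]])

```text
time: 11.68
ee_pos: [0.6043, 0.1695, 0.0443]
tcp_rot: [180.0, 0.0, 80.8]
wrist_force: [-0.9, 1.2, -0.8]
opening: 0.0167
grasp_force: 107.4
```

To row units: 0.05 cm / 100 = 0.0005, 0.03 cm / 100 = 0.0003.

Call:
servo_tool(moves=[[0.0003,0,0,0],[0.0005,-0.0001,0,0],[0.0005,-0.0001,0,0],[0.0005,-0.0001,0,0]])

```text
time: 12.02
ee_pos: [0.6047, 0.1694, 0.0443]
tcp_rot: [-180.0, -0.0, 80.8]
wrist_force: [-2.4, 0.1, -0.6]
opening: 0.0171
grasp_force: 107.4
```

To row units: 0.05 cm / 100 = 0.0005, 0.03 cm / 100 = 0.0003.

Call:
servo_tool(moves=[[0.0003,0,0,0],[0.0005,-0.0001,0,0],[0.0005,-0.0001,0,0],[0.0005,-0.0001,0,0]])

```text
time: 12.35
ee_pos: [0.6052, 0.1694, 0.0443]
tcp_rot: [-180.0, -0.0, 80.8]
wrist_force: [-1.2, 0.3, -0.5]
opening: 0.0166
grasp_force: 107.5
```

To row units: 0.05 cm / 100 = 0.0005, 0.03 cm / 100 = 0.0003.

Call:
servo_tool(moves=[[0.0003,0,0,0],[0.0005,-0.0001,0,0],[0.0005,-0.0001,0,0],[0.0005,-0.0001,0,0]])

```text
time: 12.68
ee_pos: [0.6056, 0.1692, 0.0442]
tcp_rot: [-180.0, 0.0, 80.8]
wrist_force: [-1.9, 1.2, -0.6]
opening: 0.017
grasp_force: 107.6
```

To row units: 0.05 cm / 100 = 0.0005, 0.03 cm / 100 = 0.0003.

Call:
servo_tool(moves=[[0.0003,0,0,0],[0.0005,-0.0001,0,0],[0.0005,-0.0001,0,0],[0.0005,-0.0001,0,0]])

```text
time: 13.02
ee_pos: [0.6061, 0.169, 0.0442]
tcp_rot: [-180.0, 0.0, 80.8]
wrist_force: [-3.5, 0.1, -1.3]
opening: 0.0171
grasp_force: 107.7
```

To row units: 0.05 cm / 100 = 0.0005, 0.03 cm / 100 = 0.0003.

Call:
servo_tool(moves=[[0.0003,0,0,0],[0.0005,-0.0001,0,0],[0.0005,-0.0001,0,0],[0.0005,-0.0001,0,0]])

```text
time: 13.35
ee_pos: [0.6064, 0.1689, 0.0441]
tcp_rot: [-180.0, 0.0, 80.8]
wrist_force: [-4.8, -0.9, -0.8]
opening: 0.0168
grasp_force: 107.8
```

To row units: 0.05 cm / 100 = 0.0005, 0.03 cm / 100 = 0.0003.

Call:
servo_tool(moves=[[0.0003,0,0,0],[0.0005,-0.0001,0,0],[0.0005,-0.0001,0,0],[0.0005,-0.0001,0,0]])

```text
time: 13.68
ee_pos: [0.6068, 0.1687, 0.044]
tcp_rot: [-179.9, 0.0, 80.8]
wrist_force: [-6.4, -0.8, -1.4]
opening: 0.0167
grasp_force: 107.9
```

To row units: 0.05 cm / 100 = 0.0005, 0.03 cm / 100 = 0.0003.

Call:
servo_tool(moves=[[0.0003,0,0,0],[0.0005,-0.0001,0,0],[0.0005,-0.0001,0,0],[0.0005,-0.0001,0,0]])

```text
time: 14.02
ee_pos: [0.6071, 0.1685, 0.0439]
tcp_rot: [-179.9, 0.0, 80.8]
wrist_force: [-6.4, -1.2, -1.0]
opening: 0.0169
grasp_force: 108.0
```

```bash
cat > m.py <<'E'
from h import *
import json
o=get_obs(); J=json.load(open('poses.json'))[0]; a=J[2]
d=o['ee_pos'][:2]-J[:2]; M=np.array([[np.cos(a),np.sin(a)],[-np.sin(a),np.cos(a)]])
s=M@d*1000; f=M@o['wrist_force'][:2]
print('t',o['time'],'cheek x',round(s[0]-9,2),'heel y',round(s[1]-120,2),'blk y if touching',round(s[1]-162,2),'F jig',f.round(2),'z',o['ee_pos'][2].round(4),'yaw rel',round(o['tcp_rot'][2]-90-np.degrees(a),2),'tq',o['torque'].round(2))
E
python3 m.py
```

```text
t 14.0167 cheek x 2.57 heel y 113.93 blk y if touching 71.93 F jig [-6.11 -2.16] z 0.0439 yaw rel 0.01 tq [-0.09  1.48 -1.01]
```

```bash
python3 - <<'E'
from h import *
_,im,c=snap('top'); cv2.imwrite('pics/t2.png',cv2.resize(im[155:215,225:325],None,fx=8,fy=8,interpolation=cv2.INTER_CUBIC))
E
```

```text
(no output)
```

View pics/t2.png

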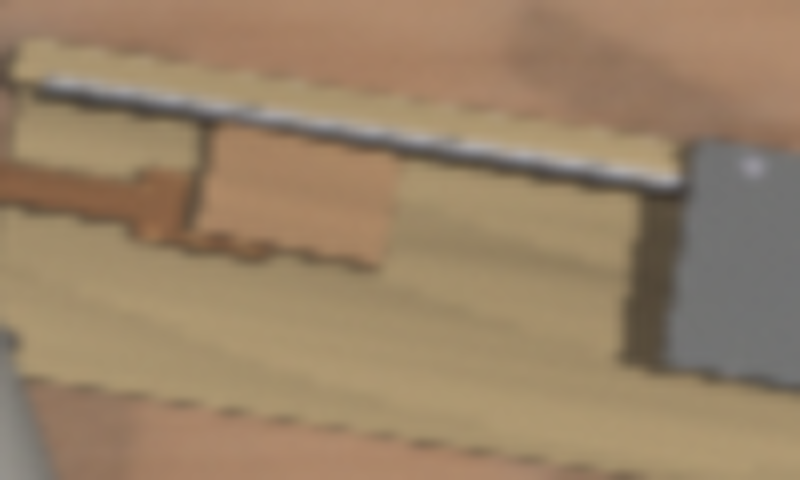

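The block now lies parallel to the fence and against it: its lower edge runs (205,238)→(375,268) and the fence strip (50,85)→(680,180). The stick's heel is just behind the block. Next I'll feed it along.

To row units: -1.97 cm / 100 = -0.0197, -0.32 cm / 100 = -0.0032.

Call:
servo_tool(moves=[[-0.0003,-0.002,0,0],[-0.0006,-0.0039,0,0],[-0.001,-0.0059,0,0],[-0.0013,-0.0079,0,0],[-0.0016,-0.0099,0,0],[-0.0019,-0.0118,0,0],[-0.0022,-0.0138,0,0],[-0.0026,-0.0158,0,0],[-0.0029,-0.0178,0,0],[-0.0032,-0.0197,0,0]])

```text
time: 14.9
ee_pos: [0.6043, 0.1504, 0.0444]
tcp_rot: [-180.0, -0.1, 80.9]
wrist_force: [-6.0, 7.7, -1.3]
opening: 0.017
grasp_force: 107.9
```

```bash
python3 m.py
```

```text
t 14.9 cheek x 2.76 heel y 95.62 blk y if touching 53.62 F jig [-7.12  6.62] z 0.0444 yaw rel 0.09 tq [ 1.53  1.27 -0.85]
```

Call:
servo_tool(moves=[[-0.0003,-0.002,0,0],[-0.0006,-0.0039,0,0],[-0.001,-0.0059,0,0],[-0.0013,-0.0079,0,0],[-0.0016,-0.0099,0,0],[-0.0019,-0.0118,0,0],[-0.0022,-0.0138,0,0],[-0.0026,-0.0158,0,0],[-0.0029,-0.0178,0,0],[-0.0032,-0.0197,0,0]])

```text
time: 15.73
ee_pos: [0.6011, 0.1307, 0.0444]
tcp_rot: [-180.0, -0.1, 80.9]
wrist_force: [-6.5, 7.4, -0.8]
opening: 0.0172
grasp_force: 108.0
```

```bash
python3 m.py
```

```text
t 15.7333 cheek x 2.7 heel y 75.61 blk y if touching 33.61 F jig [-7.61  6.22] z 0.0444 yaw rel 0.09 tq [ 1.58  1.34 -0.87]
```

To row units: -1.97 cm / 100 = -0.0197, -1.58 cm / 100 = -0.0158.

Call:
servo_tool(moves=[[-0.0003,-0.002,0,0],[-0.0006,-0.0039,0,0],[-0.001,-0.0059,0,0],[-0.0013,-0.0079,0,0],[-0.0016,-0.0099,0,0],[-0.0019,-0.0118,0,0],[-0.0022,-0.0138,0,0],[-0.0026,-0.0158,0,0],[-0.0029,-0.0178,0,0],[-0.0032,-0.0197,0,0]])

```text
time: 16.57
ee_pos: [0.5978, 0.111, 0.0444]
tcp_rot: [-179.9, -0.1, 80.9]
wrist_force: [-5.6, 8.1, -1.2]
opening: 0.017
grasp_force: 108.1
```

```bash
python3 m.py
```

```text
t 16.5667 cheek x 2.6 heel y 55.69 blk y if touching 13.69 F jig [-6.82  7.06] z 0.0444 yaw rel 0.09 tq [ 1.65  1.42 -0.89]
```

To row units: -2.96 cm / 100 = -0.0296, -2.76 cm / 100 = -0.0276.

Call:
servo_tool(moves=[[-0.0003,-0.002,0,0],[-0.0006,-0.0039,0,0],[-0.001,-0.0059,0,0],[-0.0013,-0.0079,0,0],[-0.0016,-0.0099,0,0],[-0.0019,-0.0118,0,0],[-0.0022,-0.0138,0,0],[-0.0026,-0.0158,0,0],[-0.0029,-0.0178,0,0],[-0.0032,-0.0197,0,0],[-0.0035,-0.0217,0,0],[-0.0038,-0.0237,0,0],[-0.0042,-0.0257,0,0],[-0.0045,-0.0276,0,0],[-0.0048,-0.0296,0,0]])

```text
time: 17.82
ee_pos: [0.5928, 0.0815, 0.0444]
tcp_rot: [-179.9, -0.1, 80.9]
wrist_force: [-7.3, 8.1, -0.2]
opening: 0.0167
grasp_force: 108.2
```

```bash
python3 m.py
```

```text
t 17.8167 cheek x 2.46 heel y 25.74 blk y if touching -16.26 F jig [-8.48  6.79] z 0.0444 yaw rel 0.09 tq [ 1.73  1.51 -0.96]
```

To row units: -2.96 cm / 100 = -0.0296, -2.76 cm / 100 = -0.0276.

Call:
servo_tool(moves=[[-0.0003,-0.002,0,0],[-0.0006,-0.0039,0,0],[-0.001,-0.0059,0,0],[-0.0013,-0.0079,0,0],[-0.0016,-0.0099,0,0],[-0.0019,-0.0118,0,0],[-0.0022,-0.0138,0,0],[-0.0026,-0.0158,0,0],[-0.0029,-0.0178,0,0],[-0.0032,-0.0197,0,0],[-0.0035,-0.0217,0,0],[-0.0038,-0.0237,0,0],[-0.0042,-0.0257,0,0],[-0.0045,-0.0276,0,0],[-0.0048,-0.0296,0,0]])

```text
time: 19.07
ee_pos: [0.5879, 0.052, 0.0444]
tcp_rot: [-179.9, -0.2, 80.9]
wrist_force: [-7.8, 9.7, 0.9]
opening: 0.0165
grasp_force: 108.3
```

```bash
python3 m.py
```

```text
t 19.0667 cheek x 2.35 heel y -4.18 blk y if touching -46.18 F jig [-9.21  8.38] z 0.0444 yaw rel 0.08 tq [ 1.87  1.6  -0.98]
```

To row units: -2.96 cm / 100 = -0.0296, -0.54 cm / 100 = -0.0054.

Call:
servo_tool(moves=[[-0.0004,-0.002,0,0],[-0.0007,-0.0039,0,0],[-0.0011,-0.0059,0,0],[-0.0014,-0.0079,0,0],[-0.0018,-0.0099,0,0],[-0.0022,-0.0118,0,0],[-0.0025,-0.0138,0,0],[-0.0029,-0.0158,0,0],[-0.0032,-0.0178,0,0],[-0.0036,-0.0197,0,0],[-0.004,-0.0217,0,0],[-0.0043,-0.0237,0,0],[-0.0047,-0.0257,0,0],[-0.005,-0.0276,0,0],[-0.0054,-0.0296,0,0]])

```text
time: 20.32
ee_pos: [0.5827, 0.022, 0.0443]
tcp_rot: [-179.9, -0.1, 80.9]
wrist_force: [-5.4, 7.8, 0.7]
opening: 0.0171
grasp_force: 107.9
```

```bash
python3 m.py
```

```text
t 20.3167 cheek x 2.0 heel y -34.58 blk y if touching -76.58 F jig [-6.61  6.84] z 0.0443 yaw rel 0.08 tq [ 1.58  1.32 -0.85]
```

To row units: -1 cm / 100 = -0.01, -0.9 cm / 100 = -0.009.

Call:
servo_tool(moves=[[-0.0002,-0.001,0,0],[-0.0004,-0.002,0,0],[-0.0005,-0.003,0,0],[-0.0007,-0.004,0,0],[-0.0009,-0.005,0,0],[-0.0011,-0.006,0,0],[-0.0012,-0.007,0,0],[-0.0014,-0.008,0,0],[-0.0016,-0.009,0,0],[-0.0018,-0.01,0,0]])

```text
time: 21.15
ee_pos: [0.581, 0.012, 0.0443]
tcp_rot: [-179.9, -0.1, 80.9]
wrist_force: [-5.0, 6.3, 0.3]
opening: 0.0166
grasp_force: 107.9
```

```bash
python3 m.py
```

```text
t 21.15 cheek x 1.9 heel y -44.74 blk y if touching -86.74 F jig [-5.97  5.46] z 0.0443 yaw rel 0.08 tq [ 1.57  1.19 -0.74]
```

To row units: -1 cm / 100 = -0.01, -0.16 cm / 100 = -0.0016.

Call:
servo_tool(moves=[[-0.0002,-0.001,0,0],[-0.0003,-0.002,0,0],[-0.0005,-0.003,0,0],[-0.0006,-0.004,0,0],[-0.0008,-0.005,0,0],[-0.001,-0.006,0,0],[-0.0011,-0.007,0,0],[-0.0013,-0.008,0,0],[-0.0014,-0.009,0,0],[-0.0016,-0.01,0,0]])

```text
time: 21.98
ee_pos: [0.5794, 0.0021, 0.0443]
tcp_rot: [-179.9, -0.1, 80.9]
wrist_force: [-6.0, 7.6, -0.0]
opening: 0.017
grasp_force: 108.0
```

```bash
python3 m.py
```

```text
t 21.9833 cheek x 1.86 heel y -54.8 blk y if touching -96.8 F jig [-7.09  6.52] z 0.0443 yaw rel 0.08 tq [ 1.57  1.32 -0.84]
```

To row units: -0.3 cm / 100 = -0.003, -0.2 cm / 100 = -0.002.

Call:
servo_tool(moves=[[-0.0002,-0.001,0,0],[-0.0003,-0.002,0,0],[-0.0005,-0.003,0,0]])

```text
time: 22.23
ee_pos: [0.5788, -0.0009, 0.0443]
tcp_rot: [-179.9, -0.1, 80.9]
wrist_force: [-5.4, 7.6, -0.2]
opening: 0.0164
grasp_force: 108.0
```

```bash
python3 m.py
```

```text
t 22.2333 cheek x 1.84 heel y -57.86 blk y if touching -99.86 F jig [-6.52  6.65] z 0.0443 yaw rel 0.08 tq [ 1.56  1.26 -0.81]
```

To row units: -0.3 cm / 100 = -0.003, -0.2 cm / 100 = -0.002.

Call:
servo_tool(moves=[[-0.0002,-0.001,0,0],[-0.0003,-0.002,0,0],[-0.0005,-0.003,0,0]])

```text
time: 22.48
ee_pos: [0.5783, -0.004, 0.0443]
tcp_rot: [-179.9, -0.1, 80.9]
wrist_force: [-5.6, 7.2, 0.7]
opening: 0.0171
grasp_force: 108.0
```

```bash
python3 m.py
```

```text
t 22.4833 cheek x 1.83 heel y -60.94 blk y if touching -102.94 F jig [-6.7   6.25] z 0.0443 yaw rel 0.08 tq [ 1.57  1.27 -0.8 ]
```

To row units: -0.3 cm / 100 = -0.003, -0.2 cm / 100 = -0.002.

Call:
servo_tool(moves=[[-0.0002,-0.001,0,0],[-0.0003,-0.002,0,0],[-0.0005,-0.003,0,0]])

```text
time: 22.73
ee_pos: [0.5778, -0.007, 0.0443]
tcp_rot: [-179.9, -0.1, 80.9]
wrist_force: [-5.9, 6.7, -0.3]
opening: 0.0166
grasp_force: 108.0
```

```bash
python3 m.py
```

```text
t 22.7333 cheek x 1.82 heel y -63.97 blk y if touching -105.97 F jig [-6.86  5.7 ] z 0.0443 yaw rel 0.08 tq [ 1.56  1.28 -0.83]
```

To row units: -0.3 cm / 100 = -0.003, -0.2 cm / 100 = -0.002.

Call:
servo_tool(moves=[[-0.0002,-0.001,0,0],[-0.0003,-0.002,0,0],[-0.0005,-0.003,0,0]])

```text
time: 22.98
ee_pos: [0.5774, -0.0097, 0.0444]
tcp_rot: [-179.9, -0.2, 80.9]
wrist_force: [-5.6, 10.3, 0.5]
opening: 0.0166
grasp_force: 108.1
```

```bash
python3 m.py
```

```text
t 22.9833 cheek x 1.78 heel y -66.71 blk y if touching -108.71 F jig [-7.13  9.28] z 0.0444 yaw rel 0.09 tq [ 2.12  1.35 -0.88]
```

The stop has been felt at block y ≈ −107 (moment 1.57→2.12). I'll press on in small steps.

To row units: -0.2 cm / 100 = -0.002, -0.14 cm / 100 = -0.0014.

Call:
servo_tool(moves=[[-0.0001,-0.0007,0,0],[-0.0002,-0.0014,0,0],[-0.0003,-0.002,0,0]])

```text
time: 23.23
ee_pos: [0.5771, -0.0111, 0.0445]
tcp_rot: [-179.9, -0.2, 80.9]
wrist_force: [-5.6, 13.8, 0.2]
opening: 0.0168
grasp_force: 108.3
```

```bash
python3 m.py
```

```text
t 23.2333 cheek x 1.77 heel y -68.15 blk y if touching -110.15 F jig [-7.71 12.69] z 0.0445 yaw rel 0.11 tq [ 2.63  1.31 -0.92]
```

To row units: -0.15 cm / 100 = -0.0015, -0.1 cm / 100 = -0.001.

Call:
servo_tool(moves=[[-0.0001,-0.0005,0,0],[-0.0002,-0.001,0,0],[-0.0002,-0.0015,0,0]])

```text
time: 23.48
ee_pos: [0.577, -0.0122, 0.0446]
tcp_rot: [-179.9, -0.3, 80.9]
wrist_force: [-6.0, 15.9, 2.3]
opening: 0.017
grasp_force: 108.4
```

```bash
python3 m.py
```

```text
t 23.4833 cheek x 1.81 heel y -69.25 blk y if touching -111.25 F jig [-8.49 14.69] z 0.0446 yaw rel 0.12 tq [ 3.07  1.4  -0.97]
```

To row units: -0.03 cm / 100 = -0.0003.

Call:
servo_tool(moves=[[0,-0.0003,0,0],[0,-0.0003,0,0],[0,-0.0003,0,0],[0,-0.0003,0,0],[0,-0.0003,0,0]])

```text
time: 23.9
ee_pos: [0.577, -0.0124, 0.0446]
tcp_rot: [-179.9, -0.3, 80.9]
wrist_force: [-6.4, 15.7, 2.7]
opening: 0.0168
grasp_force: 108.5
```

```bash
python3 m.py
```

```text
t 23.9 cheek x 1.82 heel y -69.43 blk y if touching -111.43 F jig [-8.83 14.43] z 0.0446 yaw rel 0.13 tq [ 2.98  1.44 -0.93]
```

To row units: 0.5 cm / 100 = 0.005, 0.35 cm / 100 = 0.0035.

Call:
servo_tool(moves=[[0.0001,0.0005,0,0],[0.0002,0.001,0,0],[0.0002,0.0015,0,0],[0.0003,0.002,0,0],[0.0004,0.0025,0,0],[0.0005,0.003,0,0],[0.0006,0.0035,0,0],[0.0006,0.004,0,0],[0.0007,0.0045,0,0],[0.0008,0.005,0,0]])

```text
time: 24.73
ee_pos: [0.5773, -0.0104, 0.0439]
tcp_rot: [-179.9, 0.1, 80.8]
wrist_force: [-6.2, -1.9, -3.0]
opening: 0.0163
grasp_force: 107.6
```

```bash
python3 m.py
```

```text
t 24.7333 cheek x 1.84 heel y -67.46 blk y if touching -109.46 F jig [-5.85 -2.92] z 0.0439 yaw rel 0.01 tq [-0.28  1.36 -0.72]
```

To row units: -0.28 cm / 100 = -0.0028, -0.16 cm / 100 = -0.0016.

Call:
servo_tool(moves=[[-0.0002,0,0,0],[-0.0004,0.0001,0,0],[-0.0006,0.0001,0,0],[-0.0008,0.0001,0,0],[-0.001,0.0002,0,0],[-0.0012,0.0002,0,0],[-0.0014,0.0002,0,0],[-0.0016,0.0003,0,0],[-0.0018,0.0003,0,0],[-0.002,0.0003,0,0],[-0.0022,0.0004,0,0],[-0.0024,0.0004,0,0],[-0.0026,0.0004,0,0],[-0.0028,0.0005,0,0]])

```text
time: 25.9
ee_pos: [0.5757, -0.0093, 0.0446]
tcp_rot: [179.9, -0.0, 80.9]
wrist_force: [-0.2, 0.4, -1.9]
opening: 0.0168
grasp_force: 107.7
```

```bash
python3 m.py
```

```text
t 25.9 cheek x 0.04 heel y -66.63 blk y if touching -108.63 F jig [-0.3   0.39] z 0.0446 yaw rel 0.06 tq [0.01 0.03 0.03]
```

To row units: 10 cm / 100 = 0.1, 8.5 cm / 100 = 0.085.

Call:
servo_tool(moves=[[-0.0002,0.002,0,0],[-0.0004,0.004,0,0],[-0.0007,0.008,0,0],[-0.001,0.015,0,0],[0,0.025,0,0],[0.001,0.04,0,0],[0.002,0.055,0,0],[0.003,0.07,0,0],[0.005,0.085,0,0],[0.006,0.1,0,0],[0.006,0.1,0.02,0],[0.006,0.1,0.05,0],[0.006,0.1,0.08,0],[0.006,0.1,0.08,0]])

```text
time: 27.07
ee_pos: [0.5834, 0.0922, 0.1307]
tcp_rot: [179.6, -0.2, 80.9]
wrist_force: [1.4, 0.0, 0.2]
opening: 0.0165
grasp_force: 107.9
```

```bash
python3 m.py; python3 - <<'E'
from h import *
o=get_obs(); print((np.array([.4849,.3547,.0263])-o['ee_pos'])*100, np.radians(183.5-o['tcp_rot'][2]))
E
```

```text
t 27.0667 cheek x -8.56 heel y 34.78 blk y if touching -7.22 F jig [1.35 0.26] z 0.1307 yaw rel 0.1 tq [ 0.06 -0.09 -0.05]
[ -9.85084517  26.25262423 -10.43645342] 1.7909030728462387
```

To row units: 26.2 cm / 100 = 0.262, -9.8 cm / 100 = -0.098, 1.791 rad / 3.1416 = 0.5701.

Call:
servo_tool(moves=[[0,0.02,0,0],[0,0.04,0,0],[-0.01,0.06,0,0.0382],[-0.02,0.08,0,0.0764],[-0.03,0.1,0,0.1146],[-0.04,0.12,0,0.1528],[-0.05,0.14,0,0.191],[-0.06,0.16,0,0.2292],[-0.07,0.18,0,0.2674],[-0.08,0.2,0,0.3056],[-0.09,0.22,0,0.3438],[-0.098,0.24,0,0.382],[-0.098,0.262,0,0.4202],[-0.098,0.262,0,0.4584],[-0.098,0.262,0,0.4966],[-0.098,0.262,0,0.5348],[-0.098,0.262,0,0.5701],[-0.098,0.262,0,0.5701],[-0.098,0.262,0,0.5701],[-0.098,0.262,0,0.5701]])

```text
time: 28.73
ee_pos: [0.483, 0.3529, 0.1241]
tcp_rot: [-180.0, -0.0, -176.7]
wrist_force: [0.0, 0.6, -2.1]
opening: 0.017
grasp_force: 107.9
```

To row units: -9.7 cm / 100 = -0.097, -9.6 cm / 100 = -0.096.

Call:
servo_tool(moves=[[0,0,-0.03,0],[0,0,-0.06,0],[0,0,-0.08,0],[0,0,-0.088,0],[0,0,-0.093,0],[0,0,-0.096,0],[0,0,-0.097,0],[0,0,-0.097,0],[0,0,-0.097,0],[0,0,-0.097,0]])

```text
time: 29.57
ee_pos: [0.4837, 0.353, 0.0283]
tcp_rot: [180.0, 0.1, -176.6]
wrist_force: [0.8, 0.4, -1.1]
opening: 0.0172
grasp_force: 107.9
```

To row units: -0.1 cm / 100 = -0.001, -0.05 cm / 100 = -0.0005.

Call:
servo_tool(moves=[[0,0,-0.0005,0],[0,0,-0.001,0],[0,0,-0.001,0],[0,0,-0.001,0]])

```text
time: 29.9
ee_pos: [0.4833, 0.3526, 0.0263]
tcp_rot: [180.0, 0.0, -176.6]
wrist_force: [0.6, -0.8, -1.6]
opening: 0.0173
grasp_force: 107.9
```

Call:
servo_tool(moves=[[0,0,0,0],[0,0,0,0],[0,0,0,0],[0,0,0,0],[0,0,0,0],[0,0,0,0],[0,0,0,0],[0,0,0,0],[0,0,0,0],[0,0,0,0],[0,0,0,0],[0,0,0,0]], claw=0)

```text
time: 30.9
ee_pos: [0.4832, 0.3526, 0.0263]
tcp_rot: [-180.0, -0.0, -176.6]
wrist_force: [0.2, 0.1, 0.2]
opening: 0.0856
grasp_force: 0.0
```

To row units: 18 cm / 100 = 0.18, 15 cm / 100 = 0.15.

Call:
servo_tool(moves=[[0,0,0.01,0],[0,0,0.02,0],[0,0,0.04,0],[0,0,0.07,0],[0,0,0.11,0],[0,0,0.15,0],[-0.02,0,0.18,0],[-0.06,0,0.18,0],[-0.1,0,0.18,0],[-0.12,0,0.18,0],[-0.12,0,0.18,0],[-0.12,0,0.18,0]])

```text
time: 31.9
ee_pos: [0.3628, 0.353, 0.2081]
tcp_rot: [179.9, 0.1, -176.5]
wrist_force: [0.3, 0.1, -0.3]
opening: 0.0853
grasp_force: 0.0
```

```bash
python3 - <<'E'
from h import *
o,im,c=snap('top'); _,w,_=snap('wrist'); print(o['time'],o['ee_pos'],o['wrist_force'],o['opening'])
a=cv2.resize(im[100:240,140:360],None,fx=2.7,fy=2.7,interpolation=cv2.INTER_CUBIC)
b=cv2.resize(im[155:215,260:350],None,fx=2.2,fy=2.2,interpolation=cv2.INTER_CUBIC)
w=cv2.resize(w,(280,210)); out=np.zeros((600,800,3),np.uint8); out[:a.shape[0],:a.shape[1]]=a; out[385:385+w.shape[0],:280]=w
b=cv2.resize(im[155:215,260:350],None,fx=5,fy=3.5,interpolation=cv2.INTER_CUBIC); out[385:595,300:750]=b
cv2.imwrite('pics/f.png',out)
E
```

```text
31.9 [0.3627583  0.35296672 0.20809449] [ 0.27086427  0.14311968 -0.32863932] 0.0853226150885199
```

View pics/f.png

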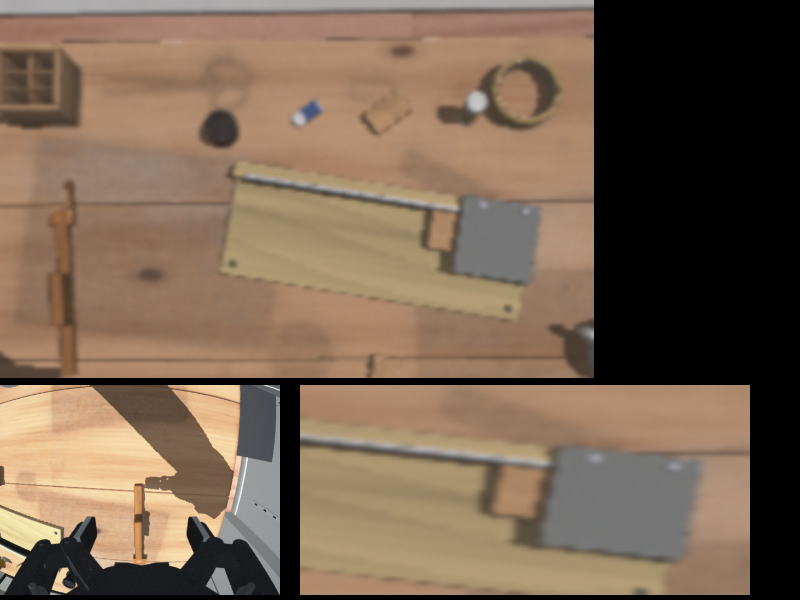

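The last picture shows the stick flat on the table at left (65,280). The block is against the fence at (440,230), its front end under the hood, and none of the other objects has moved. I'm handing in.

```bash
python3 -c "
from workcell import *
print(job_done())"
```

```text
the job is handed in; nothing more can be done
None
```

I handed the job in at about 32 s; no verdict came back. The block rests against the fence and, by the force readings, on the spring stop after a press I put at 6–8 N, the stick lies flat on the table clear of the jig, and the mug, loupe, glue stick and eraser look undisturbed.

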